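# Pack the last tin and tuck the delivery carton shut

### The job

Take the small green tin that stands among the pepper mill, oil bottle and drink can (not the tins at the back under the shelf) and stand it upright in the empty compartment of the cardboard carton, leaving the tub that is already packed inside standing. Then fold the carton's end flap in flat and, after that, swing the lid shut over it and press its edge down until the tuck tab snaps behind the rim and the lid stays shut by itself. Do not knock over or shift the pepper mill, the oil bottle or the drink can.

Things in the scene. Friction and masses are not known exactly. Their poses are not given: they have to be found in the camera images.
- carton: open cardboard carton fixed to the table, 190 x 190 mm outside, rigid walls 115 mm high (-x wall 107, -y wall 109 mm), all board and floor 4 mm thick. Origin: centre of its underside, z up. Lid hinged on the +y wall, end flap on the -x wall. A 4 mm divider, top 64 mm above the underside, runs along x at y = 0: the +y compartment holds the tub, the -y one is empty (182 mm along x, 89 mm along y)
- rim_lip (a point): middle of the lower edge of the rim lip: a 3 mm strip, 170 mm long and 18 mm wide, folded from the top of the carton's -y wall inwards and down (about 27 deg from vertical). This point is at carton y = -86.5 mm, z = 95.5 mm; the tuck tab slides down the lip and snaps under this edge
- empty_bay (a point): point on the floor of the empty compartment, at carton x = +30, y = -46.5, z = 4 mm: a good place for the tin's underside centre (there a gripper closing along the carton's x axis clears the open flap; inside the carton, open the fingers to no more than about 75 mm)
- lid (a joint): angle of the lid in rad: 0 shut (level), 1.57 upright, more when it leans out over the table on the carton's +y side. A weak spring (0.16 N m/rad towards 1.65 rad) with slight friction (0.05 N m) holds it open: it springs back up when let go unless the tab has snapped. Snapped, it rests within 0.04 rad of shut
- lid_hinge (a point): middle of the lid's hinge line, which runs along the carton's x at y = +93 mm, z = 117.5 mm. The lid is a flat panel 190 mm along x, 188 mm from hinge to free edge and 4 mm thick (2 mm either side of the hinge line)
- tab_tip (a point): middle of the bead, 7 mm diameter, on the tuck tab's free end. The tab is 110 mm along x and reaches 32 mm below the lid, 177 mm from the lid hinge. With the lid shut this point is at carton y = -87, z = 88.5 mm, under the rim lip. It slips past the lip when the lid edge is pressed down with some 6 N; the lid then meets a firm stop at 0
- flap (a joint): angle of the end flap in rad: 0 folded in level, 1.57 upright, more when it leans out to the carton's -x side. Slight friction (0.03 N m) in the crease; it stays folded in when let go; firm stop at 0
- flap_hinge (a point): middle of the end flap's hinge line, along the carton's y at x = -93 mm, z = 107 mm. The flap is 62 mm from hinge to free edge, 124 mm wide (carton y = -62 to +62 mm), 4 mm thick (2 mm either side of the hinge line)
- lid_edge (a point): middle of the lid's free edge, on its outer face (the top face when shut), 188 mm from the hinge line
- tab (a joint): angle of the tuck tab about its springy crease in rad: 0 at rest, square to the lid, positive when bent inwards to the hinge side; spring 0.35 N m/rad
- flap_edge (a point): middle of the end flap's free edge, 62 mm from its hinge line
- tin: small closed tin with a green label, diameter 57 mm, height 72 mm, about 0.18 to 0.35 kg, on the open table among the mill, bottle and can. Origin: centre of its underside; z up. Mind the shelf behind: its front edge is at world x = 0.676 m, 0.387 to 0.434 m above the table
- tub: round plastic tub with yellow lid and brown contents, diameter 72 mm, height 78 mm, standing in the carton's +y compartment; leave it there. Origin: centre of its underside
- mill: wooden pepper mill, bystander, diameter 58 mm, height 160 mm. Origin: centre of its underside
- bottle: green oil bottle with bright green cap, bystander, diameter 62 mm, height 229 mm. Origin: centre of its underside
- can: drink can, bystander, diameter 66 mm, height 115 mm. Origin: centre of its underside
There are look-alikes about, which are no part of the job. Leave any pink or red look-alike of the tub alone.

How it is judged:
By the outcome, as a careful person would: the job done as asked, in the order asked, and still so for the second after the job is handed in, with the robot touching nothing.
It also fails if it takes over 72 s, if anything falls off the work surface, if the arm or the gripper's body presses on something with over 40 N, if the wrist force passes 120 N, or if a joint passes its speed limit or range.

### The arm

A 7-joint arm with a two-finger parallel gripper is mounted at the origin on a cart in front of the work surface, level with it; the furniture and walls round the work are solid. World frame = base frame: x ahead of the robot, y to its left, z up, the work surface at z = 0. Lengths are in m, angles in rad, forces in N, time in s.
With the tool pointing down it reaches from about 0.35 to 0.9 m from the base axis. Payload 7.2 kg.
Tool frame: the origin (TCP) lies midway between the tips of the shut fingers; the grasp point (between the pads) lies 19 mm behind it; z points along the fingers, y is the line along which they close (so a half turn about z gives the same grasp; the last joint's range is limited). The gripper opens to 88 mm and grips with 3 to 60 N. Pads are 20 mm wide; open, the fingers measure 115 mm over their backs; the gripper's body (75 mm by 178 mm) begins 61 mm behind the grasp point.
Start: joints at [-1.284, 0.411, -0.013, 1.596, 0.006, 1.134, -0.082], TCP at [0.217, 0.586, 0.223] pointing down, gripper open.
Joint ranges: [-2.95, 2.95], [-0.29, 1.99], [-1.47, 1.44], [0.14, 2.54], [-1.03, 4.17], [0.13, 1.85], [-2.86, 2.86]. Speed limits (rad/s): [2.39, 2.39, 3.01, 3.01, 3.14, 3.14, 3.14].

### API

Orientations are given as a unit quaternion [x, y, z, w].
In Python, from workcell import robot gives the robot as it stands.
- The arm moves only by the tool move_arm, never from a script. Its argument "targets" is a list of rows, each a list of 4 numbers: the shift along the tool's x, y, z as a fraction of full scale, then the turn about the tool's z as a fraction of full scale. A call has exactly 5 rows; each row shifts and turns the commanded pose from where the row before left it, along the tool's axes as they then stand; what a row does not reach is not made up. Full scale, the value 1, is 300 mm for a shift and 360 degrees for a turn. A row lasts 1/12 s, in which the tool goes at most 41.7 mm and 7.16 degrees, less where a joint would pass 70% of its speed; a pose out of reach is approached as far as the arm can. A call with a number of a shift or a turn outside -1 to 1 is refused whole. A call with a gripper value outside its range is refused whole. "grip" is the opening, from 0 (shut) to 1 (fully open), set as the call begins (left out, the last holds). The fingers move at their own pace and stop on an object; the grip force is fixed at half the most. Time passes only in rows, so rows that do not move let the fingers close, or fill a call up. It gives the time, the measured TCP pose, the force, the opening and the grip force at its end, in the units of the state.
- robot.state(): the state, without advancing time (a new reading comes with each control period).
- robot.get_image(name): name is "side" or "top"; returns the picture (420x560x3 uint8, blue, green, red); there is no depth.
- robot.camera_model(name): a dict with "intrinsics" (3x3 intrinsics, pixels), "origin" and "rotation" of the camera in the world. Camera axes: x right, y up, looking along -z (the intrinsics and any distortion apply to the point x, -y, -z); pixel columns grow to the right and rows downward; lengths in m; the calibration is good to about 2 mm. A picture is of the moment at which its call begins. camera_model takes no time and is no camera call.
- robot.job_done(): hands the job in; it is judged then, once.
The state is a dict: "clock": time; "qpos": joint angles; "joint_velocities": joint speeds; "joint_torque": joint torques, N m; "eef_pos": TCP position; "orientation": TCP orientation; "contact_force": force on the tool from outside, world axes, zero at the start; "moment": the same for the moment, N m; "grip_width": finger opening in m; "grasp_force": force on a finger pad.
Only numpy, scipy, OpenCV 4.12 (cv2) and the standard library are available. Lean on these libraries where they do the work, as an engineer would, in place of code of your own. Each camera call takes 0.05 s, during which the arm holds its last target. There are 200 camera calls.

## Working session

There is one attempt and no reset: what is moved stays moved. The work goes in short steps, Python scripts to look and compute and a tool call to move; the robot and the scene stay as the last step left them, time stands still between calls to the robot, and variables do not carry over. Pictures are saved under pics/ and viewed, at most 10 in all, crops included, and the job is handed in when it is done.

Besides the shell and the picture viewer there is one more tool, called after "Call:" as name(argument=value, ...), one argument or row to a line, values as JSON. move_arm: Moves the arm, as the interface text tells. Shift numbers are shares of 300 mm and turn numbers shares of 360 degrees, none past 1 either way. Its arguments: {"type":"object","properties":{"targets":{"type":"array","items":{"type":"array","items":{"type":"number"}}},"grip":{"type":"number"}},"required":["targets"]}

```bash
mkdir -p pics; ls
python3 - <<'E'
from workcell import robot
import cv2,numpy as np
for n in("side","top"):
    im=robot.get_image(n); cv2.imwrite(f"pics/{n}0.png",im)
    m=robot.camera_model(n); print(n,m)
s=robot.state(); print(s["clock"],s["eef_pos"],s["orientation"],s["contact_force"])
E
```

```text
pics
side {'intrinsics': array([[381.25883578,   0.        , 282.47385627],
       [  0.        , 381.25883578, 208.46152599],
       [  0.        ,   0.        ,   1.        ]]), 'origin': array([0.39308299, 0.44512837, 0.90830398]), 'rotation': array([-0.03139408,  0.24916299,  0.96325023, -0.09529539])}
top {'intrinsics': array([[521.72572561,   0.        , 280.61686641],
       [  0.        , 521.72572561, 207.76205847],
       [  0.        ,   0.        ,   1.        ]]), 'origin': array([0.27138321, 0.01579415, 1.39018576]), 'rotation': array([ 0.0543913 , -0.05613842, -0.70124387,  0.70862339])}
0.1 [0.21699947 0.58565256 0.22190825] [ 1.76457249e-01  9.84308058e-01 -6.92676774e-04 -7.65769923e-05] [-0.28161609  0.53170944  0.2121535 ]
```

View pics/side0.png

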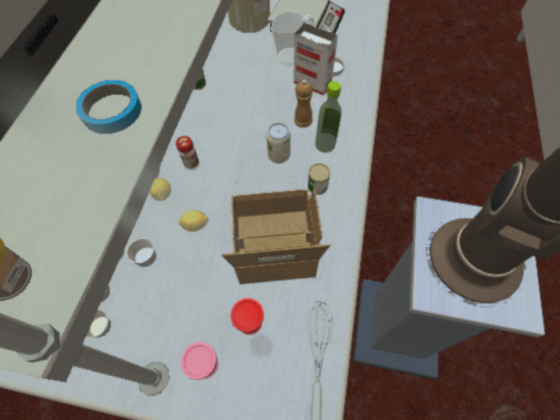

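View pics/top0.png

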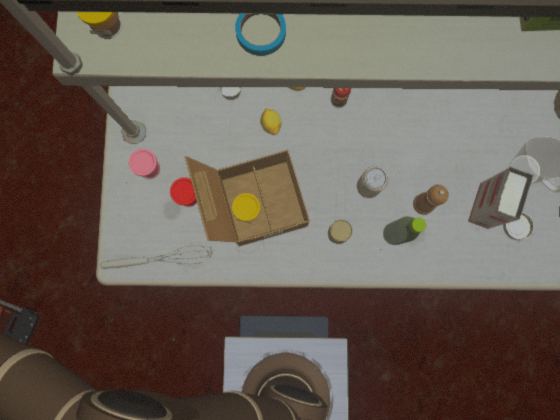

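The side view shows the tin at (318,178), mill at (303,103), bottle at (328,120), can at (278,142) and the carton around (277,232). In the top view they are at tin (340,231), can (374,181), mill (430,200), bottle (410,228) and carton (262,197). The carton's lid leans left (+y), and its flap is on the lower (-x) wall.

```bash
cat > h.py <<'E'
import numpy as np,cv2
from scipy.spatial.transform import Rotation as R
from workcell import robot
def proj(n,P):
    m=robot.camera_model(n); P=np.atleast_2d(P)
    c=R.from_quat(m["rotation"]).inv().apply(P-m["origin"])
    K=m["intrinsics"]; return np.c_[K[0,0]*c[:,0]/-c[:,2]+K[0,2],K[1,1]*-c[:,1]/-c[:,2]+K[1,2]]
def ray(n,uv):
    m=robot.camera_model(n);K=m["intrinsics"];uv=np.atleast_2d(uv)
    d=np.c_[(uv[:,0]-K[0,2])/K[0,0],-(uv[:,1]-K[1,2])/K[1,1],-np.ones(len(uv))]
    return np.array(m["origin"]),R.from_quat(m["rotation"]).apply(d)
def plane(n,uv,z):
    o,d=ray(n,uv); return o+d*((z-o[2])/d[:,2])[:,None]
E
python3 - <<'E'
from h import *
t=cv2.imread("pics/top0.png");s=cv2.imread("pics/side0.png")
a=cv2.resize(t[140:255,175:365],None,fx=4,fy=4,interpolation=cv2.INTER_CUBIC)
b=cv2.resize(s[155:295,210:345],None,fx=4,fy=4,interpolation=cv2.INTER_CUBIC)
cv2.imwrite("pics/t1.png",a);cv2.imwrite("pics/s1.png",b)
for n,uv in(("top",(340,227)),("side",(319,172))): print("tin",plane(n,[uv],.072))
for n,uv in(("top",(375,176)),("side",(279,130))): print("can",plane(n,[uv],.115))
for n,uv in(("top",(437,194)),("side",(304,86))): print("mill",plane(n,[uv],.155))
for n,uv in(("top",(418,225)),("side",(334,88))): print("bottle",plane(n,[uv],.229))
print(plane("top",[(219,169),(290,152),(306,212),(236,242)],.115))
E
```

```text
tin [[ 0.43143412 -0.13797371  0.072     ]]
tin [[ 0.42351699 -0.13533677  0.072     ]]
can [[ 0.55548467 -0.22144949  0.115     ]]
can [[ 0.54837341 -0.2200026   0.115     ]]
mill [[ 0.50386823 -0.36266362  0.155     ]]
mill [[ 0.50483542 -0.35249419  0.155     ]]
bottle [[ 0.41874482 -0.29474063  0.229     ]]
bottle [[ 0.41999396 -0.28109837  0.229     ]]
[[ 0.56912526  0.16887407  0.115     ]
 [ 0.6149074  -0.00849796  0.115     ]
 [ 0.46264265 -0.04917571  0.115     ]
 [ 0.38654213  0.12203336  0.115     ]]
```

View pics/t1.png

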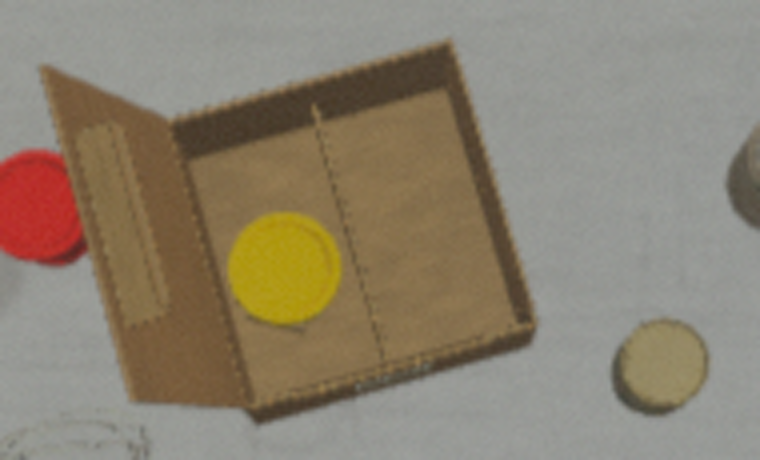

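View pics/s1.png

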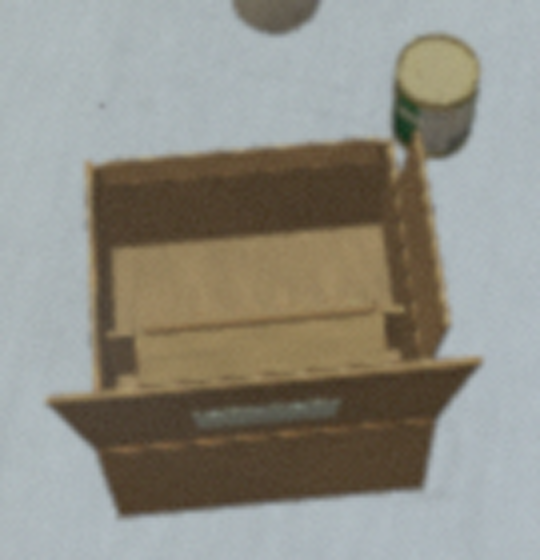

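```bash
cat >> h.py <<'E'
def carton(p,P):
    return R.from_euler('z',p[2]).apply(np.atleast_2d(P))+[p[0],p[1],0]
def ct(x,y): return [174.6+x/4,139.6+y/4]
def cs(x,y): return [209.6+x/4,154.6+y/4]
E
python3 - <<'E'
from h import *
from scipy.optimize import least_squares
T=[((95,93,117.5),ct(172,120)),((-95,93,117.5),ct(247,407)),((95,-95,115),ct(452,40)),((-95,95,0),ct(258,423)),((-95,-95,0),ct(527,347))]
S=[((95,-95,109),cs(90,163)),((95,95,117),cs(100,450)),((-95,95,117),cs(437,420)),((95,95,0),cs(120,516)),((-95,95,0),cs(424,488))]
def L(a,x): return (x,93+188*np.cos(np.pi-a) if 0 else 93-188*np.cos(a),117.5+188*np.sin(a))
def res(p,full=False):
    f=lambda a,x:L(a,x)
    t=T+[(f(p[3],95),ct(42,67)),(f(p[3],-95),ct(133,400))]
    s=S+[(f(p[3],95),cs(50,402)),(f(p[3],-95),cs(480,358))]
    r=[]
    for n,q,o in(("top",t,p[4:6]),("side",s,p[6:8])):
        r.append(proj(n,carton(p,np.array([a for a,b in q])/1e3))+0*o-np.array([b for a,b in q]))
    return r
fun=lambda p:np.vstack(res(p)).ravel()
p=least_squares(fun,[.5,.06,-.25,1.9,0,0,0,0],loss="soft_l1").x
print("pose",p[:4]); print(np.round(np.hstack([x for x in res(p)]),1))
for z,n,uv in((.072,"top",ct(663,362)),(.072,"side",cs(437,70))): print("tin",plane(n,[uv],z))
print("tub",plane("top",[ct(284,267)],.078))
for a in(1.6,1.8,2.0):
  F=np.array([(-93+62*np.cos(a),y,107+62*np.sin(a)) for y in(-62,62)])/1e3
  print(a,"side crop",(proj("side",carton(p,F))-209.6+[0,55])*4,"top crop",(proj("top",carton(p,F))-[174.6,139.6])*4)
print("bay",carton(p,[.03,-.0465,.004]))
E
```

```text
pose [0.50384029 0.06117029 0.2947096  1.82299614]
[[-2.3 -0.3 -0.6 -0.6]
 [-0.7  0.8 -1.1 -0.4]
 [-0.1 -0.5  0.6 -1. ]
 [-0.5  1.  -0.1 -0.2]
 [ 0.5  0.2  0.5 -0.5]
 [-1.1 -0.5 -1.1 -1.2]
 [-0.9  0.9  1.1 -0.4]]
tin [[ 0.42351208 -0.13880386  0.072     ]]
tin [[ 0.42385707 -0.13494496  0.072     ]]
tub [[0.48109448 0.10281624 0.078     ]]
1.6 side crop [[406.97111988 126.58344744]
 [437.3617375  322.19571457]] top crop [[490.36377873 328.4888754 ]
 [287.9984328  387.19615517]]
1.8 side crop [[428.06280685 126.2271286 ]
 [459.94186208 321.37731351]] top crop [[496.20962472 348.65554768]
 [293.83081663 407.47038268]]
2.0 side crop [[447.77798229 128.20024155]
 [480.95288098 322.56596962]] top crop [[501.62209864 368.37201772]
 [299.63360413 427.17417133]]
bay [[0.54605337 0.02538893 0.004     ]]
```

The two views agree on the poses: carton (0.504, 0.061) with yaw 16.9°, lid at about 1.8 rad, flap about 1.7 rad, and tin (0.424, -0.137). I'll raise the arm and turn it so tool y lies along carton x.

Call:
move_arm(
  targets=[
    [0,0,-0.047,0.0147],
    [0,0,-0.047,0.0147],
    [0,0,-0.047,0.0147],
    [0,0,-0.047,0.0147],
    [0,0,-0.047,0.0147],
  ],
  grip=1,
)

```text
clock: 0.52
eef_pos: [0.217, 0.5858, 0.2933]
orientation: [0.399, 0.917, -0.0, 0.0]
contact_force: [-0.1, 0.7, -0.2]
grip_width: 0.0879
grasp_force: 0.0
```

Call:
move_arm(
  targets=[
    [0,0,-0.047,0.0147],
    [0,0,-0.047,0.0147],
    [0,0,-0.047,0.0147],
    [0,0,-0.047,0.0147],
    [0,0,-0.047,0.0147],
  ],
)

```text
clock: 0.93
eef_pos: [0.217, 0.5858, 0.3639]
orientation: [0.598, 0.801, -0.0, 0.0]
contact_force: [0.1, -0.1, -0.3]
grip_width: 0.0878
grasp_force: 0.0
```

```bash
cat > go.py <<'E'
# usage: go.py carton|world x y z (mm) -> total shift and turn, in tool axes and full-scale units
import sys
from h import *
P=[.5038,.0612,.2947]
s=robot.state(); q=R.from_quat(s["orientation"]); M=q.as_matrix()
yaw=np.degrees(np.arctan2(M[1,1],M[0,1]))
loc=R.from_euler('z',-P[2]).apply(s["eef_pos"]-np.array([P[0],P[1],0]))*1e3
print("t %.2f yaw %.2f tilt %.3f carton-frame"%(s["clock"],yaw,M[2,2]),loc.round(1),"F",np.round(s["contact_force"],1),"w",s["grip_width"])
print("turn needed",(yaw-np.degrees(P[2]))/360,"q",np.round(s["qpos"],2))
a=sys.argv
for i in range(1,len(a),4):
    v=np.array(a[i+1:i+4],float)/1e3
    if a[i]=="carton": v=carton(P,v)[0]
    print(a[i:i+4],(M.T@(v-s["eef_pos"])/.3).round(4))
E
python3 go.py world 424 -137 360
```

```text
t 0.93 yaw 16.50 tilt -1.000 carton-frame [-122.1  585.3  363.9] F [ 0.1 -0.1 -0.3] w 0.08777648729448335
turn needed -0.001075695351096003 q [-1.42  0.33  0.17  1.39 -0.06  1.42 -0.96]
['world', '424', '-137', '360'] [-2.5062 -0.0226  0.0148]
```

Call:
move_arm(
  targets=[
    [-0.125,-0.001,0,-0.001],
    [-0.125,-0.001,0,0],
    [-0.125,-0.001,0,0],
    [-0.125,-0.001,0,0],
    [-0.125,-0.001,0,0],
  ],
)

```text
clock: 1.35
eef_pos: [0.2708, 0.4044, 0.3632]
orientation: [0.594, 0.804, -0.0, 0.0]
contact_force: [0.9, -0.4, -0.2]
grip_width: 0.0881
grasp_force: 0.0
```

Call:
move_arm(
  targets=[
    [-0.125,-0.001,0,0],
    [-0.125,-0.001,0,0],
    [-0.125,-0.001,0,0],
    [-0.125,-0.001,0,0],
    [-0.125,-0.001,0,0],
  ],
)

```text
clock: 1.77
eef_pos: [0.3244, 0.2247, 0.3634]
orientation: [0.594, 0.804, -0.0, -0.0]
contact_force: [0.4, 0.1, 0.3]
grip_width: 0.0872
grasp_force: 0.0
```

Call:
move_arm(
  targets=[
    [-0.125,-0.001,0,0],
    [-0.125,-0.001,0,0],
    [-0.125,-0.001,0,0],
    [-0.125,-0.001,0,0],
    [-0.125,-0.001,0,0],
  ],
)

```text
clock: 2.18
eef_pos: [0.378, 0.045, 0.3635]
orientation: [0.594, 0.804, 0.0, -0.0]
contact_force: [1.2, -0.0, 0.1]
grip_width: 0.0878
grasp_force: 0.0
```

Call:
move_arm(
  targets=[
    [-0.125,-0.001,0,0],
    [-0.125,-0.001,0,0],
    [-0.125,-0.001,0,0],
    [-0.125,-0.001,0,0],
    [-0.125,-0.001,0,0],
  ],
)

```text
clock: 2.6
eef_pos: [0.4315, -0.1348, 0.3638]
orientation: [0.594, 0.804, 0.001, 0.0]
contact_force: [0.9, 0.4, -0.9]
grip_width: 0.088
grasp_force: 0.0
```

```bash
python3 go.py world 424 -137 41
```

```text
t 2.60 yaw 17.10 tilt -1.000 carton-frame [-126.1 -166.5  363.8] F [ 0.9  0.4 -0.9] w 0.08802555601827443
turn needed 0.0006099839551994002 q [-0.89 -0.08  1.05  1.82  0.07  1.37  0.45]
['world', '424', '-137', '41'] [-7.0000e-04 -2.7900e-02  1.0759e+00]
```

Call:
move_arm(
  targets=[
    [0,-0.0056,0.13,0],
    [0,-0.0056,0.13,0],
    [0,-0.0056,0.13,0],
    [0,-0.0056,0.13,0],
    [0,-0.0056,0.13,0],
  ],
)

```text
clock: 3.02
eef_pos: [0.4235, -0.1351, 0.1668]
orientation: [0.594, 0.804, -0.0, 0.0]
contact_force: [1.1, 0.6, -0.9]
grip_width: 0.088
grasp_force: 0.0
```

Call:
move_arm(
  targets=[
    [0,0,0.1,0],
    [0,0,0.1,0],
    [0,0,0.1,0],
    [0,0,0.08,0],
    [0,0,0.046,0],
  ],
)

```text
clock: 3.43
eef_pos: [0.4221, -0.1348, 0.0382]
orientation: [0.594, 0.804, -0.001, -0.002]
contact_force: [0.4, -0.4, 1.0]
grip_width: 0.0877
grasp_force: 0.0
```

Call:
move_arm(
  targets=[
    [0,0,0,0],
    [0,0,0,0],
    [0,0,0,0],
    [0,0,0,0],
    [0,0,0,0],
  ],
  grip=0,
)

```text
clock: 3.85
eef_pos: [0.4245, -0.1349, 0.0418]
orientation: [0.594, 0.805, 0.001, 0.001]
contact_force: [-3.6, -1.5, 3.5]
grip_width: 0.0583
grasp_force: 2.1
```

```bash
python3 go.py carton 30 -46.5 190
python3 - <<'E'
from h import *
cv2.imwrite("pics/grasp.png",np.hstack([robot.get_image(n)[s] for n,s in(("top",np.s_[100:300,250:470]),("side",np.s_[60:260,200:420]))]).repeat(1,0))
E
```

```text
t 3.85 yaw 17.14 tilt -1.000 carton-frame [-132.9 -164.6   41.8] F [-3.6 -1.5  3.5] w 0.05827499067106236
turn needed 0.0007196227888547075 q [-0.44  0.49  0.81  2.23 -0.6   0.65  1.11]
['carton', '30', '-46.5', '190'] [ 0.3912  0.5455 -0.4932]
```

View pics/grasp.png

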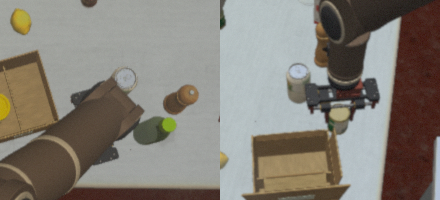

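The fingers are on the tin. The mill (top crop (183,98)), bottle (168,125) and can (124,78) still stand where they were. I'll let the grip settle, then lift.

Call:
move_arm(
  targets=[
    [0,0,0,0],
    [0,0,0,0],
    [0,0,0,0],
    [0,0,-0.02,0],
    [0,0,-0.03,0],
  ],
)

```text
clock: 4.37
eef_pos: [0.4233, -0.1347, 0.0561]
orientation: [0.594, 0.804, -0.0, -0.001]
contact_force: [0.9, 0.5, -3.7]
grip_width: 0.0571
grasp_force: 30.0
```

Call:
move_arm(
  targets=[
    [0,0,-0.05,0],
    [0,0,-0.09,0],
    [0,0,-0.1,0],
    [0,0,-0.1,0],
    [0,0,-0.1,0],
  ],
)

```text
clock: 4.78
eef_pos: [0.4229, -0.1354, 0.1894]
orientation: [0.595, 0.804, -0.0, -0.0]
contact_force: [1.3, 1.5, -3.1]
grip_width: 0.0569
grasp_force: 30.0
```

```bash
python3 go.py carton 30 -46.5 185
```

```text
t 4.78 yaw 17.04 tilt -1.000 carton-frame [-134.5 -164.6  189.4] F [ 1.3  1.5 -3.1] w 0.05688943353989817
turn needed 0.000427378710669372 q [-0.76  0.22  1.13  2.1  -0.24  0.96  0.8 ]
['carton', '30', '-46.5', '185'] [0.3923 0.5493 0.014 ]
```

Call:
move_arm(
  targets=[
    [0.04,0.055,0,0],
    [0.04,0.055,0,0],
    [0.04,0.055,0,0],
    [0.04,0.055,0,0],
    [0.04,0.055,0,0],
  ],
)

```text
clock: 5.2
eef_pos: [0.4855, -0.0512, 0.1869]
orientation: [0.594, 0.805, -0.001, -0.001]
contact_force: [0.1, -0.5, -3.7]
grip_width: 0.0573
grasp_force: 30.0
```

Call:
move_arm(
  targets=[
    [0.04,0.055,0,0],
    [0.04,0.055,0,0],
    [0.04,0.055,0,0],
    [0.04,0.055,0,0],
    [0.032,0.054,0,0],
  ],
)

```text
clock: 5.62
eef_pos: [0.5473, 0.0281, 0.1866]
orientation: [0.594, 0.805, -0.001, -0.001]
contact_force: [-0.2, -1.3, -3.5]
grip_width: 0.0567
grasp_force: 30.0
```

```bash
python3 go.py carton 30 -46.5 47
python3 - <<'E'
from h import *
cv2.imwrite("pics/over.png",np.hstack([cv2.resize(robot.get_image(n)[s],None,fx=2,fy=2) for n,s in(("top",np.s_[110:290,170:370]),("side",np.s_[130:310,190:390]))]))
E
```

```text
t 5.62 yaw 17.17 tilt -1.000 carton-frame [ 32.  -44.4 186.6] F [-0.2 -1.3 -3.5] w 0.0566916978407198
turn needed 0.0007780444903989448 q [-0.87  0.45  0.98  1.87 -0.43  1.05  0.59]
['carton', '30', '-46.5', '47'] [-0.007  -0.0058  0.4653]
```

View pics/over.png

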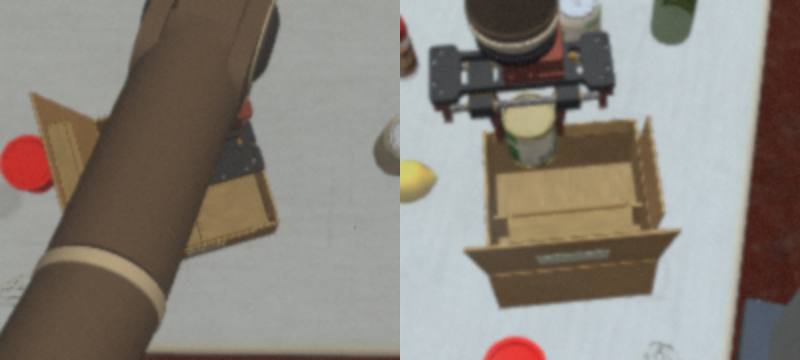

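The tin is upright over the empty compartment (side crop (528,130)), clear of walls and flap. Lowering.

Call:
move_arm(
  targets=[
    [-0.003,-0.003,0.06,0],
    [-0.004,-0.003,0.06,0],
    [0,0,0.06,0],
    [0,0,0.06,0],
    [0,0,0.06,0],
  ],
)

```text
clock: 6.13
eef_pos: [0.5452, 0.0232, 0.0961]
orientation: [0.594, 0.804, -0.001, -0.0]
contact_force: [-0.4, -0.8, -3.3]
grip_width: 0.057
grasp_force: 30.0
```

Call:
move_arm(
  targets=[
    [0,0,0.06,0],
    [0,0,0.05,0],
    [0,0,0.03,0],
    [0,0,0.02,0],
    [0,0,0,0],
  ],
)

```text
clock: 6.55
eef_pos: [0.5449, 0.0231, 0.0486]
orientation: [0.594, 0.804, -0.001, -0.001]
contact_force: [-0.1, -0.4, -3.8]
grip_width: 0.0572
grasp_force: 30.0
```

```bash
python3 go.py carton 30 -46.5 45
```

```text
t 6.55 yaw 17.09 tilt -1.000 carton-frame [ 28.2 -48.4  48.6] F [-0.1 -0.4 -3.8] w 0.057163416325653395
turn needed 0.000578227404219304 q [-0.72  0.63  0.81  1.99 -0.63  0.8   0.75]
['carton', '30', '-46.5', '45'] [0.0064 0.0059 0.0118]
```

Call:
move_arm(
  targets=[
    [0,0,0.005,0],
    [0,0,0.004,0],
    [0,0,0.003,0],
    [0,0,0,0],
    [0,0,0,0],
  ],
)

```text
clock: 6.97
eef_pos: [0.5458, 0.0234, 0.0466]
orientation: [0.594, 0.804, 0.0, 0.0]
contact_force: [0.2, -0.0, -2.9]
grip_width: 0.0569
grasp_force: 30.0
```

Call:
move_arm(
  targets=[
    [0,0,0.004,0],
    [0,0,0.003,0],
    [0,0,0,0],
    [0,0,0,0],
    [0,0,0,0],
  ],
)

```text
clock: 7.38
eef_pos: [0.5459, 0.0234, 0.0458]
orientation: [0.594, 0.804, 0.001, -0.0]
contact_force: [-5.7, 0.3, 16.4]
grip_width: 0.0571
grasp_force: 30.0
```

Contact with the floor, so I'll release with the opening limited to about 70 mm.

Call:
move_arm(
  targets=[
    [0,0,-0.003,0],
    [0,0,0,0],
    [0,0,0,0],
    [0,0,0,0],
    [0,0,0,0],
  ],
  grip=0.8,
)

```text
clock: 7.8
eef_pos: [0.5456, 0.0233, 0.045]
orientation: [0.594, 0.804, 0.0, 0.0]
contact_force: [0.2, 0.9, -0.4]
grip_width: 0.0702
grasp_force: 0.0
```

Call:
move_arm(
  targets=[
    [0,0,0,0],
    [0,0,-0.02,0],
    [0,0,-0.04,0],
    [0,0,-0.06,0],
    [0,0,-0.08,0],
  ],
)

```text
clock: 8.22
eef_pos: [0.5448, 0.023, 0.1056]
orientation: [0.594, 0.804, -0.001, -0.001]
contact_force: [0.5, 1.2, 0.5]
grip_width: 0.0702
grasp_force: 0.0
```

Call:
move_arm(
  targets=[
    [0,0,-0.1,0],
    [0,0,-0.1,0],
    [0,0,-0.1,0],
    [0,0,-0.1,0],
    [0,0,0,0],
  ],
)

```text
clock: 8.63
eef_pos: [0.5481, 0.0222, 0.2311]
orientation: [0.595, 0.804, 0.003, 0.003]
contact_force: [0.5, -0.1, -0.3]
grip_width: 0.0703
grasp_force: 0.0
```

```bash
python3 go.py carton -150 0 215 carton -150 0 152
```

```text
t 8.63 yaw 17.04 tilt -1.000 carton-frame [ 31.1 -50.2 231.1] F [ 0.5 -0.1 -0.3] w 0.07027226872677113
turn needed 0.00042802387612594667 q [-0.9   0.4   1.03  1.83 -0.38  1.13  0.56]
['carton', '-150', '0', '215'] [ 0.1689 -0.6036  0.0489]
['carton', '-150', '0', '152'] [ 0.169  -0.6052  0.2588]
```

Call:
move_arm(
  targets=[
    [0.01,-0.059,0,0],
    [0.01,-0.059,0,0],
    [0.01,-0.059,0,0],
    [0.01,-0.059,0,0],
    [0.01,-0.059,0,0],
  ],
  grip=0,
)

```text
clock: 9.05
eef_pos: [0.4555, 0.011, 0.2251]
orientation: [0.594, 0.804, -0.0, -0.0]
contact_force: [0.3, -0.7, 1.0]
grip_width: 0.0405
grasp_force: 0.0
```

Call:
move_arm(
  targets=[
    [0.01,-0.059,0,0],
    [0.01,-0.059,0,0],
    [0.01,-0.059,0,0],
    [0.01,-0.059,0,0],
    [0.01,-0.056,0,0],
  ],
)

```text
clock: 9.47
eef_pos: [0.3676, -0.0002, 0.2252]
orientation: [0.594, 0.804, 0.001, -0.0]
contact_force: [-0.5, 0.2, -0.3]
grip_width: 0.007
grasp_force: 0.0
```

```bash
python3 go.py carton -145 -20 152
python3 - <<'E'
from h import *
cv2.imwrite("pics/pre.png",np.hstack([cv2.resize(robot.get_image(n)[s],None,fx=2,fy=2) for n,s in(("top",np.s_[110:290,170:370]),("side",np.s_[130:310,190:390]))]))
E
```

```text
t 9.47 yaw 17.11 tilt -1.000 carton-frame [-148.1  -19.2  225.2] F [-0.5  0.2 -0.3] w 0.006991490873218771
turn needed 0.0006165630563304288 q [-1.26 -0.23  1.02  2.2   0.22  1.07 -0.07]
['carton', '-145', '-20', '152'] [-0.003   0.01    0.2441]
```

View pics/pre.png

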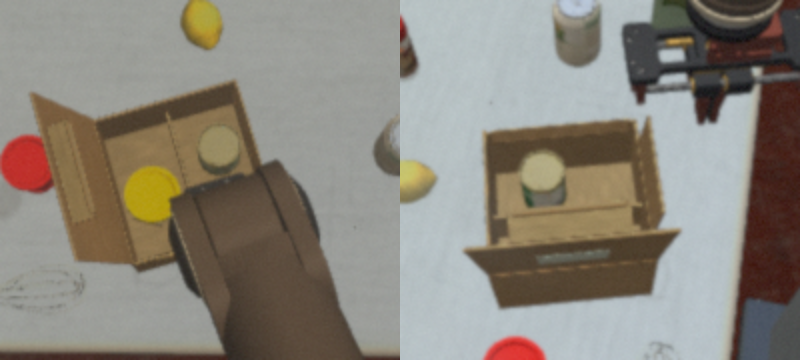

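The tin stands in its bay (top crop (218,148)) and the tub is undisturbed (152,193). Next I'll lower the shut fingers outside the flap and push it over along an arc.

Call:
move_arm(
  targets=[
    [0,0.002,0.049,0],
    [0,0.002,0.049,0],
    [0,0.002,0.049,0],
    [0,0.002,0.049,0],
    [0,0.002,0.049,0],
  ],
  grip=0,
)

```text
clock: 9.98
eef_pos: [0.3729, 0.0006, 0.1519]
orientation: [0.594, 0.804, 0.002, 0.001]
contact_force: [-1.4, 1.3, 0.1]
grip_width: 0.0006
grasp_force: 0.0
```

Call:
move_arm(
  targets=[
    [0,0.025,0,0],
    [0,0.025,0,0],
    [0,0.025,0,0],
    [0,0.025,0,0],
    [0,0.025,0,0],
  ],
)

```text
clock: 10.4
eef_pos: [0.4086, 0.0114, 0.1517]
orientation: [0.594, 0.804, -0.001, 0.001]
contact_force: [-0.6, 0.3, 0.4]
grip_width: 0.0007
grasp_force: 0.3
```

```bash
python3 go.py carton -84 -20 148  carton -67.5 -20 131.5 carton -61.5 -20 109
```

```text
t 10.40 yaw 17.09 tilt -1.000 carton-frame [-105.5  -20.   151.7] F [-0.6  0.3  0.4] w 0.00066677640559272
turn needed 0.0005695110471664044 q [-1.18  0.23  1.21  2.22 -0.29  0.85  0.51]
['carton', '-84', '-20', '148'] [-0.0001  0.0718  0.0123]
['carton', '-67.5', '-20', '131.5'] [-0.0002  0.1268  0.0674]
['carton', '-61.5', '-20', '109'] [-0.      0.1467  0.1424]
```

Call:
move_arm(
  targets=[
    [0,0.036,0.005,0],
    [0,0.036,0.008,0],
    [0,0.03,0.025,0],
    [0,0.025,0.03,0],
    [0,0.013,0.025,0],
  ],
)

```text
clock: 10.82
eef_pos: [0.4495, 0.024, 0.1234]
orientation: [0.594, 0.805, -0.0, 0.002]
contact_force: [0.2, 0.5, 1.9]
grip_width: 0.0005
grasp_force: 0.4
```

Call:
move_arm(
  targets=[
    [0,0.008,0.02,0],
    [0,0,0.015,0],
    [0,0,0.01,0],
    [0,0,0.005,0],
    [0,0,0,0],
  ],
)

```text
clock: 11.23
eef_pos: [0.4496, 0.0247, 0.1092]
orientation: [0.594, 0.804, 0.0, -0.0]
contact_force: [-1.7, 0.0, 8.4]
grip_width: 0.0005
grasp_force: 4.5
```

```bash
python3 go.py carton -61.5 -20 109
```

```text
t 11.23 yaw 17.08 tilt -1.000 carton-frame [-62.5 -19.2 109.2] F [-1.7  0.   8.4] w 0.0005405946441710279
turn needed 0.0005383275961457478 q [-0.97  0.41  1.02  2.17 -0.48  0.81  0.66]
['carton', '-61.5', '-20', '109'] [-0.0026  0.0034  0.0008]
```

The flap is down on its stop (8 N at z = 109 mm). Lifting and crossing over to behind the lid.

Call:
move_arm(
  targets=[
    [0,0,-0.03,0],
    [0,0,-0.08,0],
    [0,0,-0.11,0],
    [0,0,-0.11,0],
    [0,0,-0.11,0],
  ],
)

```text
clock: 11.65
eef_pos: [0.4489, 0.0241, 0.2419]
orientation: [0.595, 0.804, -0.001, -0.0]
contact_force: [0.3, 0.8, 0.5]
grip_width: 0.0006
grasp_force: 0.0
```

Call:
move_arm(
  targets=[
    [0,0.01,-0.11,0],
    [0,0.02,-0.11,0],
    [0,0.03,-0.11,0],
    [0,0.03,-0.08,0],
    [0,0.03,-0.03,0],
  ],
)

```text
clock: 12.07
eef_pos: [0.4851, 0.0358, 0.3762]
orientation: [0.593, 0.805, 0.003, -0.0]
contact_force: [-0.5, -0.0, -0.3]
grip_width: 0.0005
grasp_force: 0.0
```

```bash
python3 go.py carton 0 215 370
python3 - <<'E'
from h import *
cv2.imwrite("pics/flap.png",np.hstack([cv2.resize(robot.get_image(n)[s],None,fx=2,fy=2) for n,s in(("top",np.s_[110:290,170:370]),("side",np.s_[130:310,190:390]))]))
E
```

```text
t 12.07 yaw 17.19 tilt -1.000 carton-frame [-25.3 -18.9 376.2] F [-0.5 -0.  -0.3] w 0.0005215261656822588
turn needed 0.0008521783031471071 q [-1.39  0.1   1.36  1.73 -0.1   1.39  0.29]
['carton', '0', '215', '370'] [0.7791 0.0884 0.0244]
```

View pics/flap.png

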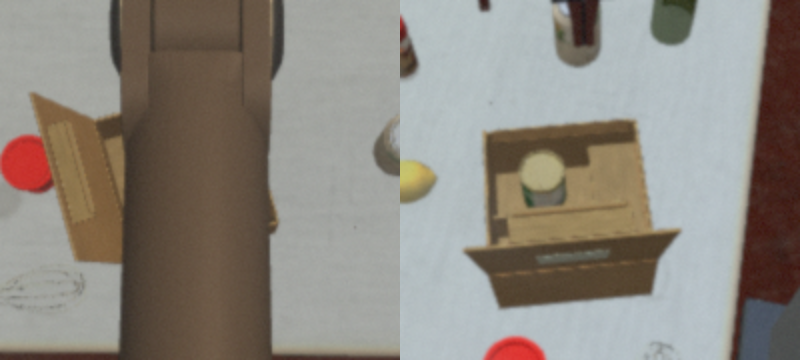

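The flap lies flat inside (side crop, around (620,175)). q3 is close to its limit, so I'll watch it while moving +y.

Call:
move_arm(
  targets=[
    [0.1,0.01,0,0],
    [0.11,0.01,0,0],
    [0.11,0.01,0,0],
    [0.11,0.01,0,0],
    [0.11,0.01,0,0],
  ],
)

```text
clock: 12.58
eef_pos: [0.4491, 0.195, 0.3717]
orientation: [0.595, 0.804, -0.0, -0.001]
contact_force: [-0.2, 0.3, 0.6]
grip_width: 0.0004
grasp_force: 0.0
```

```bash
python3 go.py carton 0 215 370
```

```text
t 12.58 yaw 17.01 tilt -1.000 carton-frame [-13.5 143.9 371.7] F [-0.2  0.3  0.6] w 0.0003615726141852231
turn needed 0.00035251862742988747 q [-1.66  0.12  1.3   1.73 -0.12  1.38 -0.04]
['carton', '0', '215', '370'] [0.2368 0.0454 0.0057]
```

Call:
move_arm(
  targets=[
    [0.05,0.01,0,0],
    [0.05,0.01,0,0],
    [0.05,0.01,0,0],
    [0.05,0.01,0,0],
    [0.02,0.005,0,0],
  ],
)

```text
clock: 13.0
eef_pos: [0.4439, 0.2635, 0.3723]
orientation: [0.594, 0.805, -0.0, 0.0]
contact_force: [-0.8, 0.2, 1.2]
grip_width: 0.0009
grasp_force: 0.0
```

Call:
move_arm(
  targets=[
    [0,0,0.07,0],
    [0,0,0.07,0],
    [0,0,0.07,0],
    [0,0,0.07,0],
    [0,0,0.07,0],
  ],
)

```text
clock: 13.42
eef_pos: [0.4446, 0.2609, 0.2667]
orientation: [0.595, 0.804, -0.0, 0.0]
contact_force: [0.2, 1.5, 0.3]
grip_width: 0.0002
grasp_force: 0.0
```

```bash
python3 go.py carton 0 140 270 carton 0 100 270
```

```text
t 13.42 yaw 16.99 tilt -1.000 carton-frame [  1.4 208.3 266.7] F [0.2 1.5 0.3] w 0.0002236437085226869
turn needed 0.000292212778963119 q [-1.55  0.32  1.18  1.85 -0.32  1.19  0.03]
['carton', '0', '140', '270'] [-0.2277 -0.0051 -0.0108]
['carton', '0', '100', '270'] [-0.3611 -0.0053 -0.0107]
```

Call:
move_arm(
  targets=[
    [-0.07,0,-0.001,0],
    [-0.07,0,-0.001,0],
    [-0.07,0,-0.001,0],
    [-0.07,0,0,0],
    [-0.06,0,0,0],
  ],
)

```text
clock: 13.83
eef_pos: [0.4748, 0.1621, 0.2687]
orientation: [0.595, 0.804, 0.0, 0.0]
contact_force: [-0.4, 1.3, 0.2]
grip_width: 0.0003
grasp_force: 0.2
```

```bash
python3 go.py carton 0 65 268 carton 0 26 255 carton 0 -10 233
```

```text
t 13.83 yaw 16.96 tilt -1.000 carton-frame [  1.6 105.  268.7] F [-0.4  1.3  0.2] w 0.0003280523439870916
turn needed 0.00020666872381866795 q [-1.39  0.28  1.2   1.88 -0.28  1.18  0.2 ]
['carton', '0', '65', '268'] [-0.1333 -0.0053  0.0024]
['carton', '0', '26', '255'] [-0.2633 -0.0055  0.0457]
['carton', '0', '-10', '233'] [-0.3832 -0.0057  0.1191]
```

Call:
move_arm(
  targets=[
    [-0.045,-0.001,0,0],
    [-0.044,-0.001,0.001,0],
    [-0.044,-0.001,0.002,0],
    [-0.044,-0.001,0.01,0],
    [-0.043,-0.001,0.014,0],
  ],
)

```text
clock: 14.25
eef_pos: [0.4926, 0.0994, 0.2606]
orientation: [0.595, 0.804, 0.0, 0.0]
contact_force: [-0.1, 0.8, -0.9]
grip_width: 0.0005
grasp_force: 0.3
```

Call:
move_arm(
  targets=[
    [-0.043,0,0.019,0],
    [-0.04,0,0.022,0],
    [-0.04,0,0.024,0],
    [-0.04,0,0.027,0],
    [0,0,0,0],
  ],
)

```text
clock: 14.67
eef_pos: [0.5063, 0.051, 0.232]
orientation: [0.596, 0.803, -0.001, 0.0]
contact_force: [0.6, -0.2, 0.1]
grip_width: 0.0004
grasp_force: 0.0
```

```bash
python3 go.py carton 0 -41 203 carton 0 -63 164 carton 0 -70 144
python3 - <<'E'
from h import *
cv2.imwrite("pics/lid.png",np.hstack([cv2.resize(robot.get_image(n)[s],None,fx=2,fy=2) for n,s in(("top",np.s_[110:290,170:370]),("side",np.s_[130:310,190:390]))]))
E
```

```text
t 14.67 yaw 16.84 tilt -1.000 carton-frame [ -0.6 -10.5 232. ] F [ 0.6 -0.2  0.1] w 0.0004251027348955515
turn needed -0.00013175293987068354 q [-1.09  0.34  1.14  1.91 -0.35  1.11  0.48]
['carton', '0', '-41', '203'] [-0.1016  0.0022  0.0969]
['carton', '0', '-63', '164'] [-0.1748  0.0024  0.227 ]
['carton', '0', '-70', '144'] [-0.198   0.0025  0.2937]
```

View pics/lid.png

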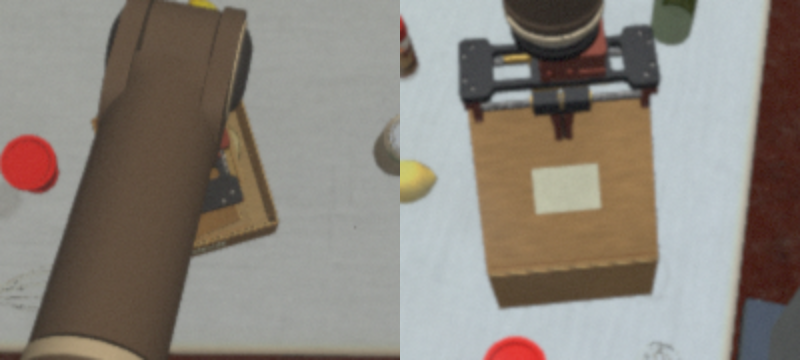

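The lid is partway shut with the fingertips on its outer face (side crop (563,130)), so I'll continue the arc.

Call:
move_arm(
  targets=[
    [-0.034,0,0.03,0],
    [-0.034,0,0.033,0],
    [-0.033,0,0.034,0],
    [-0.026,0,0.042,0],
    [-0.025,0,0.043,0],
  ],
)

```text
clock: 15.18
eef_pos: [0.5204, 0.0114, 0.1784]
orientation: [0.594, 0.805, 0.001, 0.0]
contact_force: [-0.0, 1.8, 0.8]
grip_width: 0.0003
grasp_force: 0.5
```

Call:
move_arm(
  targets=[
    [-0.022,0,0.044,0],
    [-0.012,0,0.034,0],
    [-0.012,0,0.034,0],
    [-0.008,0,0.02,0],
    [0,0,0,0],
  ],
)

```text
clock: 15.6
eef_pos: [0.5246, -0.0045, 0.1379]
orientation: [0.594, 0.805, -0.0, -0.0]
contact_force: [-0.6, 0.8, 0.4]
grip_width: 0.0004
grasp_force: 0.2
```

```bash
python3 go.py carton 0 -75 119
```

```text
t 15.60 yaw 17.13 tilt -1.000 carton-frame [  0.8 -68.9 137.9] F [-0.6  0.8  0.4] w 0.00039959986983604265
turn needed 0.0006710228335403912 q [-0.82  0.49  0.99  1.98 -0.51  0.95  0.72]
['carton', '0', '-75', '119'] [-0.0203 -0.0026  0.0631]
```

Call:
move_arm(
  targets=[
    [-0.006,0,0.015,0],
    [-0.006,0,0.015,0],
    [-0.005,0,0.013,0],
    [-0.003,0,0.01,0],
    [0,0,0.007,0],
  ],
)

```text
clock: 16.02
eef_pos: [0.5267, -0.0109, 0.1206]
orientation: [0.594, 0.804, 0.0, 0.0]
contact_force: [-0.2, 0.1, 0.6]
grip_width: 0.0005
grasp_force: 0.6
```

Call:
move_arm(
  targets=[
    [0,0,0.004,0],
    [0,0,0.004,0],
    [0,0,0.003,0],
    [0,0,0,0],
    [0,0,0,0],
  ],
)

```text
clock: 16.43
eef_pos: [0.5269, -0.0109, 0.1192]
orientation: [0.594, 0.804, 0.001, -0.0]
contact_force: [-8.0, 1.5, 23.7]
grip_width: 0.0007
grasp_force: 11.8
```

```bash
python3 go.py carton 0 -75 119
```

```text
t 16.43 yaw 17.08 tilt -1.000 carton-frame [  1.2 -75.7 119.2] F [-8.   1.5 23.7] w 0.0007479924473641391
turn needed 0.0005500450151537785 q [-0.78  0.52  0.96  1.99 -0.54  0.91  0.76]
['carton', '0', '-75', '119'] [ 0.0024 -0.004   0.0007]
```

The lid has met its firm stop (24 N at z = 119 mm). I'll lift clear and check that it stays shut.

Call:
move_arm(
  targets=[
    [0,0,-0.015,0],
    [0,0,-0.04,0],
    [0,0,-0.08,0],
    [0,0,-0.08,0],
    [0,0,-0.08,0],
  ],
)

```text
clock: 16.85
eef_pos: [0.5261, -0.0111, 0.2072]
orientation: [0.594, 0.804, -0.001, 0.0]
contact_force: [1.3, -0.3, 0.6]
grip_width: 0.0004
grasp_force: 0.0
```

Call:
move_arm(
  targets=[
    [-0.08,0,-0.05,0],
    [-0.1,0,-0.03,0],
    [-0.1,0,0,0],
    [-0.1,0,0,0],
    [-0.1,0,0,0],
  ],
)

```text
clock: 17.27
eef_pos: [0.5691, -0.1495, 0.2306]
orientation: [0.594, 0.805, 0.0, 0.0]
contact_force: [-0.2, 0.1, 0.3]
grip_width: 0.0003
grasp_force: 0.0
```

```bash
python3 go.py
python3 - <<'E'
from h import *
cv2.imwrite("pics/end.png",np.hstack([cv2.resize(robot.get_image(n)[s],None,fx=1.6,fy=1.6) for n,s in(("top",np.s_[60:310,170:420]),("side",np.s_[60:310,150:400]))]))
E
```

```text
t 17.27 yaw 17.14 tilt -1.000 carton-frame [   1.3 -220.6  230.6] F [-0.2  0.1  0.3] w 0.0003252114609433933
turn needed 0.0007150562231610419 q [-0.54  0.5   1.02  1.72 -0.45  1.18  0.91]
```

View pics/end.png

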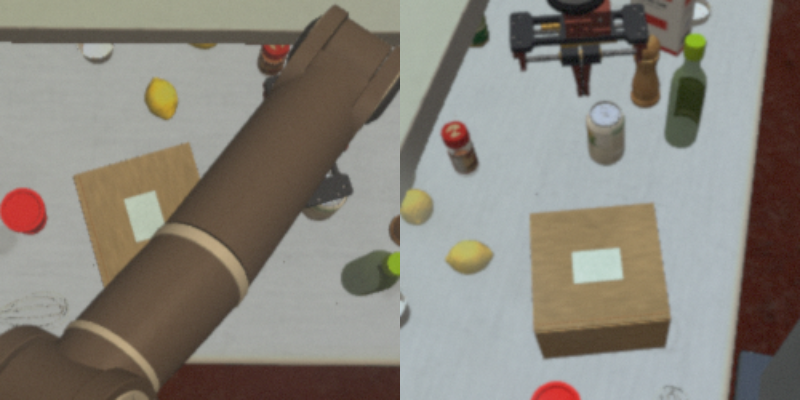

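The lid lies flat and stays shut with the arm away (side crop (598,265)). The can, mill and bottle stand unmoved. Handing in.

```bash
python3 -c "
from workcell import robot
print(robot.job_done())"
```

```text
the job is handed in; nothing more can be done
None
```

The green tin is upright in the carton's empty compartment with the tub still standing beside it, the flap is folded in, and the lid stayed shut on its own after I pressed it to its stop; the mill, bottle and can look unmoved, and I handed the job in at about 17 s.

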